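# Restock the seasoning caddy

## Robot

A 6-joint arm with a two-finger parallel gripper is mounted at the origin on the work surface; the furniture and walls round the work are solid. World frame = base frame: x ahead of the robot, y to its left, z up, the work surface at z = 0. Lengths are in mm, angles in rad, forces in N, time in s.
With the tool pointing down it reaches from about 275 to 1000 mm from the base axis. Payload 8.4 kg.
Tool frame: the origin (TCP) lies at the very end of the fingers, on their centre line; the grasp point (between the pads) lies 19 mm behind it; z points along the fingers, y is the line along which they close (so a half turn about z gives the same grasp; the last joint's range is limited). The gripper opens to 85 mm and grips with 20 to 120 N. Pads are 22 mm wide; open, the fingers measure 114 mm over their backs; the gripper's body (76 mm by 85 mm) begins 54 mm behind the grasp point. The pads swing forward as they close: fully open they stand 13 mm farther back than shut.
Start: joints at [1.216, 0.353, 1.633, -0, 1.155, -0.002], TCP at [215.953, 586.509, 231.281] pointing down, gripper open.
Joint ranges: [-2.63, 2.63], [-0.92, 2.1], [0.06, 2.66], [-1.3, 4.44], [0, 2.69], [-3.02, 3.02]. Speed limits (rad/s): [2.22, 2.22, 2.79, 3.14, 3.14, 3.14].

## Interface

Orientations are given as [roll, pitch, yaw] about the fixed x, y, z axes, in that order (R = Rz(yaw) Ry(pitch) Rx(roll)).
In Python, from rig import r, vision gives the robot as it stands. The module is installed in compiled form; this text tells all that it offers.
- The arm moves only by the tool play_rows, never from a script. Its argument "steps" is a list of rows, each an object with "delta_pos": the shift along the tool's x, y, z in cm, a list of three; "yaw": the turn about the tool's z in rad; "jaw": the opening in per cent of the stroke, from 0 (shut) to 100 (fully open). A call has exactly 8 rows; each row is the pose to reach, as a shift and turn from the pose commanded when the call began, along the tool's axes at that moment; what a row does not reach only later rows make up. A row lasts 1/10 s, in which the tool goes at most 50 mm and 8.59 degrees, less where a joint would pass 70% of its speed; a pose out of reach is approached as far as the arm can. A call with a gripper value outside its range is refused whole. The fingers move at their own pace and stop on an object; "grip_force" is the grip in N (left out, the last holds). Time passes only in rows, so rows that repeat a pose let the fingers close, or fill a call up. It gives the time, the measured TCP pose, the force, the opening and the grip force at its end, in the units of the state.
- r.sense(): the state, without advancing time (a new reading comes with each control period).
- vision.grab_frame(name): name is "scene" or "top"; returns (picture, depth): 480x640x3 uint8, red, green, blue; 480x640 float32, mm along the optical axis (not along the pixel's ray), 0 where there is no reading.
- vision.calibration(name): a dict with "mtx" (3x3 intrinsics, pixels), "extrinsics" (4x4, takes a point from camera to world coordinates). Camera axes: x right, y down, z forward; pixel columns grow to the right and rows downward; lengths in mm; the calibration is good to about 2 mm. A picture is of the moment at which its call begins. calibration takes no time and is no camera call.
- r.sign_off(): hands the job in; it is judged then, once.
Trained networks look in the newest picture that a camera, given by its name, has taken for a name from the list of things; names that differ only in an ending like _2 or _b are one class to them, and where a whole thing is asked for, a point or a joint stands for the part that bears it (a point fixed in the world has none). Each returns a list of dicts, best first, with "conf" (0 to 1); they miss things now and then, are a little off and sometimes report something else, mostly with a low value. They report only what shows in the picture. A call takes as long as a camera call.
- vision.cut_out(camera, thing): "region" (480x640 bool, what is visible of it) and "uv" ([column, row] in pixels, amid what is visible of it).
- vision.landmark_of(camera, thing): "uv" ([column, row] in pixels: a listed point, or the origin of a listed thing).
The state is a dict: "clock": time; "qpos": joint angles; "qvel": joint speeds; "joint_efforts": joint torques, N m; "eef_pos": TCP position; "tcp_rot": TCP orientation; "contact_force": force on the tool from outside, world axes, zero at the start; "wrist_torque": the same for the moment, N m; "opening": opening from 0.0 (shut) to 1.0 (fully open); "grasp_force": force on a finger pad.
Only numpy, scipy, OpenCV 4.12 (cv2) and the standard library are available. Lean on these libraries where they do the work, as an engineer would, in place of code of your own. Each camera call takes 0.05 s, during which the arm holds its last target. There are 200 camera calls.

## Task

Set up the seasoning caddy for the pass: move the squeeze bottle, the pepper mill, the shaker jar and the ramekin from the wire rack into the black caddy, each standing upright and fully down in the steel insert made for it - the oblong sleeve for the bottle, the wide round sleeve for the mill, the narrow round one for the jar and the low collar for the ramekin. The inserts may be in any order in the caddy. Leave the tin and the lidded tub where they stand.

Things in the scene. Friction and masses are not known exactly. Their poses are not given: they have to be found in the camera images.
- squeeze_bottle: Sauce squeeze bottle with a dark label and a round red cap, oblong in plan: body 42 mm along its x, 72 mm along its y (78 over all), 204 mm tall; the shoulders taper to the cap, a cylinder of diameter 47 mm from 177 to 204 mm above the underside. The cap can be gripped across any diameter. About 0.24 kg. Origin: centre of its underside, z up its own axis.
- pepper_mill: Turned wooden pepper mill, 160 mm tall: foot of diameter 58 mm, sides tapering to 48 mm at 105 mm, then a round head of diameter 50 mm at its widest, 128 mm above the underside (a good grip), with a small knob on top. The head does not turn. About 0.18 kg. Origin: centre of its underside, z up its own axis.
- shaker_jar: Slim spice shaker jar with a round red cap, diameter 43 mm (cap 45 mm, from 85 to 106 mm above the underside), 106 mm tall. About 0.11 kg. Origin: centre of its underside, z up its own axis.
- ramekin: Small empty white ramekin, open at the top: rim diameter 65 mm, foot 48 mm, 40 mm tall, tapering sides. Can be gripped across the rim. About 0.11 kg. Origin: centre of its underside, z up its own axis.
- bottle_insert: Steel caddy insert with an oblong upright sleeve, inside 54 mm along x by 84 mm along y, 50 mm deep, wall 2 mm, rim 54 mm above origin; for the squeeze bottle, long side along y. Fixed in the caddy. Origin: centre of the underside of its base plate (88 mm along x, 100 along y, 4 mm thick); x along the row of inserts, y across it, z up. Its thing stands on the plate, 4 mm above this origin.
- mill_insert: Steel caddy insert with a wide round upright sleeve, inside diameter 70 mm, 42 mm deep, wall 2 mm, mouth slightly flared, rim 46 mm above this origin; for the pepper mill. Fixed in the caddy. Origin: centre of the underside of its base plate (88 mm along x, 100 along y, 4 mm thick); x along the row of inserts, y across it, z up. Its thing stands on the plate, 4 mm above this origin.
- jar_insert: Steel caddy insert with a narrow round upright sleeve, inside diameter 56 mm, 36 mm deep, wall 2 mm, mouth slightly flared, rim 40 mm above this origin; for the shaker jar. Fixed in the caddy. Origin: centre of the underside of its base plate (88 mm along x, 100 along y, 4 mm thick); x along the row of inserts, y across it, z up. Its thing stands on the plate, 4 mm above this origin.
- ramekin_insert: Steel caddy insert with only a low round collar, inside diameter 76 mm, 10 mm deep, wall 2 mm, rim 14 mm above this origin; for the ramekin. Fixed in the caddy. Origin: centre of the underside of its base plate (88 mm along x, 100 along y, 4 mm thick); x along the row of inserts, y across it, z up. Its thing stands on the plate, 4 mm above this origin.
- round_tin: Bystander: closed food tin, diameter 75 mm, 58 mm tall, standing on the table beyond the rack; to be left alone. Origin: centre of its underside, z up its own axis.
- lidded_tub: Bystander: deli tub with a yellow lid, diameter 72 mm, 78 mm tall, standing on the table beyond the rack; to be left alone. Origin: centre of its underside, z up its own axis.

How it is judged:
By the outcome, as a careful person would: the job done as asked, in the order asked, and still so for the second after the job is handed in, with the robot touching nothing.
It also fails if it takes over 120 s, if anything falls off the work surface, if the arm or the gripper's body presses on something with over 40 N, if the wrist force passes 120 N, or if a joint passes its speed limit or range.

## Working session

There is one attempt and no reset: what is moved stays moved. The work goes in short steps, Python scripts to look and compute and a tool call to move; the robot and the scene stay as the last step left them, time stands still between calls to the robot, and variables do not carry over. Pictures are saved under pics/ and viewed, at most 14 in all, crops included, and the job is handed in when it is done.

Besides the shell and the picture viewer there is one more tool, called after "Emit:" as a command line: name --argument value ..., lists and objects as JSON in quotes. play_rows: Moves the arm, as the interface text tells. Its arguments: {"type":"object","properties":{"steps":{"type":"array"},"grip_force":{"type":"number"}},"required":["steps"]}

```bash
mkdir -p pics
cat > h.py <<'E'
import numpy as np, cv2
from rig import r, vision
def cal(n):
    c=vision.calibration(n); return np.array(c["mtx"],float),np.array(c["extrinsics"],float)
def cloud(n,d):
    K,T=cal(n); v,u=np.mgrid[:480,:640]
    P=np.stack([(u-K[0,2])/K[0,0]*d,(v-K[1,2])/K[1,1]*d,d],-1)
    return P@T[:3,:3].T+T[:3,3]
def grab(n,f=None):
    p,d=vision.grab_frame(n)
    if f: cv2.imwrite(f"pics/{f}.png",p[...,::-1])
    return p,d,cloud(n,d)
THINGS=["squeeze_bottle","pepper_mill","shaker_jar","ramekin","bottle_insert","mill_insert","jar_insert","ramekin_insert","round_tin","lidded_tub"]
E
python3 - <<'E'
from h import *
np.set_printoptions(precision=1,suppress=True)
s=r.sense(); print(s["eef_pos"],s["tcp_rot"],s["opening"])
for n in("scene","top"):
    p,d,C=grab(n,n+"0")
    K,T=cal(n); print(n,T[:3,3],T[:3,2])
    for t in THINGS:
        for c in vision.cut_out(n,t)[:2]:
            m=c["region"]&(d>0); Q=C[m]
            if len(Q)<10: continue
            print(t,round(c["conf"],2),c["uv"],m.sum(),"lo",np.percentile(Q,2,0),"hi",np.percentile(Q,98,0))
E
```

```text
[215.8 586.1 230.6] [-3.1 -0.   2.8] 0.9976808215731477
scene [ 676.8  763.  1042.7] [-0.1 -0.6 -0.8]
squeeze_bottle 0.83 [326.3, 299.1] 2782 lo [537.  164.6  37.1] hi [595.8 212.3 231.9]
pepper_mill 0.85 [365.9, 217.5] 1457 lo [436.6 -18.2  32.4] hi [483.6  17.9 181.4]
pepper_mill 0.49 [369.9, 164.1] 1432 lo [ 352.7 -260.8    4.3] hi [ 437.4 -168.    60.4]
shaker_jar 0.61 [295.7, 239.6] 1044 lo [575.4   4.4  29.2] hi [618.7  45.6 134.7]
shaker_jar 0.47 [254.5, 342.9] 1652 lo [666.6 182.6   6.6] hi [730.1 249.2  80.4]
ramekin 0.73 [391.9, 294.5] 912 lo [403.6 117.7  26.8] hi [460.5 177.1  67.3]
ramekin 0.23 [298.8, 196.2] 1340 lo [ 517.5 -189.1    2.9] hi [ 619.3 -115.4   45.7]
bottle_insert 0.64 [371.7, 162.4] 1448 lo [ 351.2 -260.8    4. ] hi [ 437.7 -168.2   60.3]
mill_insert 0.8 [338.3, 183.0] 1336 lo [ 441.1 -223.4    3.2] hi [ 525.7 -146.4   52.7]
jar_insert 0.94 [299.3, 195.9] 1326 lo [ 518.3 -189.6    3. ] hi [ 618.9 -114.9   45.7]
ramekin_insert 0.62 [261.9, 213.5] 1248 lo [ 602.  -171.3    2.8] hi [698.3 -85.6  20.3]
ramekin_insert 0.55 [247.6, 291.4] 1572 lo [666.1  56.1  
[... 640 characters left out ...]
  68. ]
bottle_insert 0.86 [429.3, 320.2] 2599 lo [ 350.7 -256.6    4.4] hi [ 446.5 -165.1   60.6]
mill_insert 0.72 [390.7, 229.1] 2317 lo [ 515.8 -203.8    4.4] hi [ 617.2 -107.9   46.8]
mill_insert 0.7 [408.5, 274.9] 2515 lo [ 429.9 -233.3    4.4] hi [ 534.1 -135.    52.8]
jar_insert 0.75 [390.7, 230.6] 2393 lo [ 515.8 -205.3    4.2] hi [ 619.3 -107.8   46.8]
ramekin_insert 0.65 [374.3, 182.9] 2237 lo [ 601.2 -176.1    4.5] hi [700.3 -79.1  21.2]
ramekin_insert 0.62 [317.0, 289.1] 971 lo [430.6 -31.    4.5] hi [482.1  16.7 186. ]
round_tin 0.73 [256.6, 160.7] 1536 lo [662.5  56.7   6.6] hi [731.5 125.   59.7]
lidded_tub 0.87 [188.5, 156.9] 1519 lo [664.2 182.6   6.9] hi [729.4 248.1  81.4]
```

View pics/top0.png

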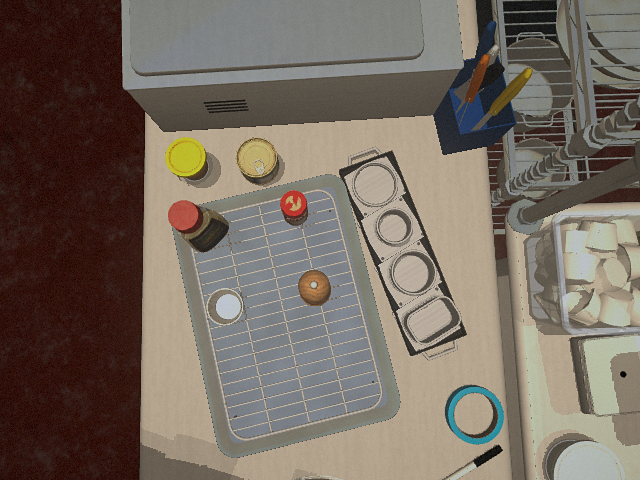

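View pics/scene0.png

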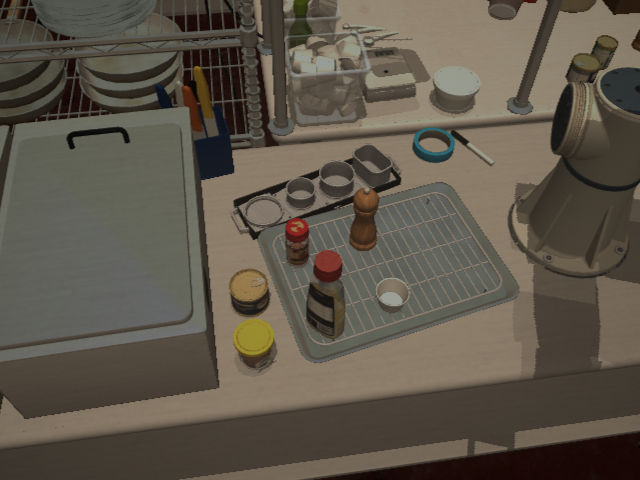

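The views show the bottle cap at top (184,214), mill (314,288), jar (294,207) and ramekin (225,306) on the rack. The inserts, far to near, are ramekin (375,183), jar (391,230), mill (409,272) and bottle (429,320). The detections agree with this. Next come precise fits.

```bash
cat >> h.py <<'E'
from scipy.optimize import least_squares
def circ(P):
    P=P[:,:2]; f=lambda q:np.hypot(*(P-q[:2]).T)-q[2]
    s=least_squares(f,[*P.mean(0),25],loss="soft_l1"); return s.x
def mec(P):
    (x,y),rr=cv2.minEnclosingCircle(P[:,:2].astype(np.float32)); return np.array([x,y,rr])
E
python3 - <<'E'
from h import *
np.set_printoptions(precision=1,suppress=True)
s=r.sense(); print(s["tcp_rot"],s["contact_force"])
def box(C,c,R,z0,z1):
    m=(np.hypot(C[...,0]-c[0],C[...,1]-c[1])<R)&(C[...,2]>z0)&(C[...,2]<z1); return C[m]
for n in("top","scene"):
    p,d,C=grab(n)
    print(n)
    for t,c,R,z0,z1 in [("bottle cap",(562,185),45,222,245),("mill",(457,-5),35,150,165),("jar cap",(597,24),35,125,145),("ramekin",(431,148),45,62,75)]:
        Q=box(C,c,R,z0,z1); print(t,len(Q),"mean",Q.mean(0),"mec",mec(Q),"ztop",np.percentile(Q[:,2],95))
    for t,c,z0,z1 in [("bi",(398,-212),52,66),("mi",(483,-184),45,60),("ji",(569,-155),39,52),("ri",(650,-128),14,28)]:
        Q=box(C,c,52,z0,z1)
        rr=cv2.minAreaRect(Q[:,:2].astype(np.float32))
        print(t,len(Q),"circ",circ(Q),"mec",mec(Q),"rect",np.round(rr[0],1),np.round(rr[1],1),round(rr[2],1),"z",np.median(Q[:,2]))
    # bottle body slices
    for z0,z1 in((60,120),(120,160),(160,200)):
        Q=box(C,(562,185),60,z0,z1); 
        if len(Q)>20:
            rr=cv2.minAreaRect(Q[:,:2].astype(np.float32)); print("body",z0,len(Q),np.round(rr[0],1),np.round(rr[1],1),round(rr[2],1))
    Q=box(C,(470,60),250,20,36); print("rack z",np.percentile(Q[:,2],[5,50,95]))
    if n=="top": cv2.imwrite("pics/crop.png",cv2.resize(p[170:280,150:270,::-1],None,fx=5,fy=5,interpolation=cv2.INTER_CUBIC))
    else: cv2.imwrite("pics/crop2.png",cv2.resize(p[240:350,280:400,::-1],None,fx=5,fy=5,interpolation=cv2.INTER_CUBIC))
E
```

```text
[-3.1 -0.   2.8] [-0.1  0.3 -0. ]
top
bottle cap 776 mean [563.3 179.4 230.9] mec [563.8 180.5  22.9] ztop 233.43026934647486
mill 172 mean [457.4  -5.1 161.6] mec [458.7  -6.4  25. ] ztop 164.55539112748443
jar cap 561 mean [595.9  23.2 133.2] mec [596.5  23.1  22.2] ztop 135.72535553527598
ramekin 242 mean [431.4 152.2  65.9] mec [431.5 149.6  32.5] ztop 68.94831841078022
bi 375 circ [ 398.8 -212.3   41.8] mec [ 400.2 -210.9   49.2] rect [ 406.3 -207.3] [84.2 91.4] 31.3 z 58.817474097678655
mi 348 circ [ 482.1 -183.5   37.9] mec [ 482.1 -183.9   40.4] rect [ 481.8 -183.9] [80.5 78.4] 89.5 z 50.506934678677
ji 269 circ [ 567.  -154.8   31. ] mec [ 559.5 -158.2   41.5] rect [ 565.4 -154.2] [66.2 70.3] 64.7 z 45.02343843519213
ri 410 circ [ 652.6 -126.1   41.1] mec [ 656.4 -130.7   48.9] rect [ 653.2 -125.8] [90.6 87.1] 59.0 z 18.47803088965935
body 60 382 [557.1 170.7] [27.2 75.7] 56.5
body 120 351 [559.2 174.6] [32.5 69.5] 48.1
body 160 355 [560.2 175.2] [31.6 59.2] 52.7
rack z [20.9 25.6 30.6]
scene
bottle cap 555 mean [565.3 181.9 229.5] mec [564.  179.5  24.1] ztop 232.4248217945
[... 193 characters left out ...]
.8 144.9  64.9] mec [431.9 147.3  33.4] ztop 67.90066694543432
bi 237 circ [ 400.4 -214.6   40.8] mec [ 398.  -214.8   49.2] rect [ 398.3 -213.9] [62.7 94.9] 30.1 z 56.622604094039275
mi 212 circ [ 483.6 -185.4   38.1] mec [ 482.1 -186.3   42.6] rect [ 483.2 -186.1] [82.  79.8] 45.8 z 49.07286040785306
ji 174 circ [ 568.7 -156.1   31.1] mec [ 560.3 -159.3   41.9] rect [ 567.5 -159.2] [72.1 66.6] 57.4 z 43.58585746255466
ri 243 circ [ 654.1 -126.8   41.1] mec [ 650.2 -128.    51.9] rect [ 653.2 -129.9] [101.   85.1] 75.4 z 17.78962832128741
body 60 709 [571.  192.2] [29.3 74.9] 62.5
body 120 521 [570.9 191.7] [29.8 68.9] 65.1
body 160 502 [567.8 189.8] [32.4 57.8] 72.3
rack z [20.7 24.9 31.6]
```

View pics/crop.png

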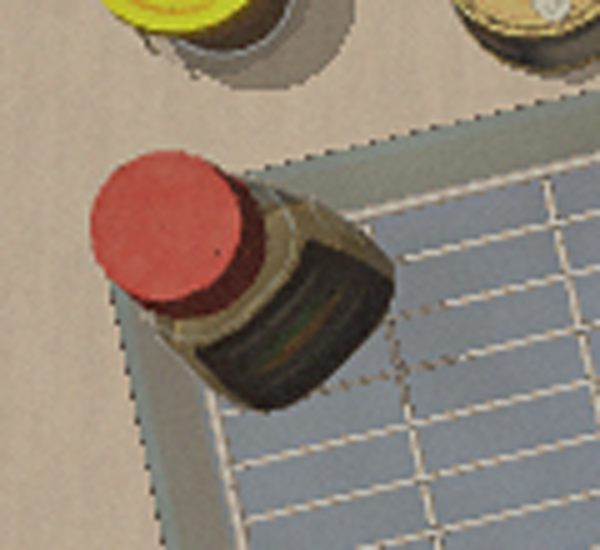

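```bash
cat >> h.py <<'E'
from scipy.spatial.transform import Rotation as Ro
def rel(x,y,z,yaw=None):
    """tool-frame cm shift and tool yaw from the present pose to a world pose (jaw line period pi)"""
    s=r.sense(); R=Ro.from_euler("xyz",s["tcp_rot"]).as_matrix()
    d=R.T@(np.array([x,y,z])-s["eef_pos"])/10
    w=np.arctan2(R[1,0],R[0,0]); t=0
    if yaw is not None: t=-((yaw-w+np.pi/2)%np.pi-np.pi/2)
    print("pose",np.round(s["eef_pos"],1),"rot",np.round(s["tcp_rot"],3),"q6 %.2f F %s op %.3f t %.1f"%(s["qpos"][5],np.round(s["contact_force"],1),s["opening"],s["clock"]))
    print("  -> shift cm",np.round(d,2),"yaw",round(t,3))
E
python3 - <<'E'
from h import *
A=[]
for n in("top","scene"):
    p,d,C=grab(n)
    m=(np.hypot(C[...,0]-564,C[...,1]-180)<55)&(C[...,2]>55)&(C[...,2]<140); A.append(C[m])
Q=np.vstack(A)
def f(q):
    # superellipse-ish fit: distance to rounded box 42x72 (corner radius 15)
    c,s=np.cos(q[2]),np.sin(q[2]); P=Q[:,:2]-q[:2]
    u=P@[c,s]; v=P@[-s,c]
    a=np.abs(u)-6; b=np.abs(v)-21
    return np.hypot(np.maximum(a,0),np.maximum(b,0))+np.minimum(np.maximum(a,b),0)-15
for a in np.arange(0,3.1,.5):
    s=least_squares(f,[564,180,a],loss="soft_l1"); print(np.round(s.x,2),round(s.cost))
rel(564,180,330)
E
```

```text
[565.37 179.01   0.8 ] 1544
[565.37 179.01   0.8 ] 1544
[565.37 179.01   0.8 ] 1544
[565.37 179.01   0.8 ] 1544
[565.37 179.01   0.8 ] 1544
[565.37 179.01   3.94] 1544
[565.37 179.01   3.94] 1544
pose [215.9 586.5 231.3] rot [-3.142 -0.     2.789] q6 -0.00 F [ 0.   0.  -0.2] op 0.999 t 1.3
  -> shift cm [-46.71 -26.12  -9.87] yaw 0
```

```bash
python3 -c "
from h import *
rel(564.5,179.6,300,2.37)"
```

```text
pose [215.9 586.5 231.3] rot [-3.142 -0.     2.789] q6 -0.00 F [ 0.   0.  -0.2] op 0.999 t 1.3
  -> shift cm [-46.77 -26.14  -6.87] yaw 0.419
```

Emit:
play_rows --steps '[{"delta_pos": [-2,-1,-5],"yaw": 0,"jaw": 100},{"delta_pos": [-6,-3,-7],"yaw": 0,"jaw": 100},{"delta_pos": [-10,-6,-7],"yaw": 0.1,"jaw": 100},{"delta_pos": [-14,-8,-7],"yaw": 0.2,"jaw": 100},{"delta_pos": [-18,-10,-7],"yaw": 0.3,"jaw": 100},{"delta_pos": [-22,-12,-7],"yaw": 0.4,"jaw": 100},{"delta_pos": [-26,-15,-7],"yaw": 0.42,"jaw": 100},{"delta_pos": [-30,-17,-7],"yaw": 0.42,"jaw": 100}]' --grip_force 50

```text
clock: 2.1
eef_pos: [439.3, 321.2, 301.5]
tcp_rot: [-3.142, 0.0, 2.368]
contact_force: [-0.0, 0.3, -0.4]
opening: 0.998
grasp_force: 0.0
```

```bash
python3 -c "
from h import *
rel(564.5,179.6,300,2.37)"
```

```text
pose [439.3 321.2 301.5] rot [-3.142  0.     2.368] q6 -0.17 F [-0.   0.3 -0.4] op 0.998 t 2.1
  -> shift cm [-18.85  -1.38   0.15] yaw -0.002
```

Emit:
play_rows --steps '[{"delta_pos": [-5,-0.4,0.1],"yaw": 0,"jaw": 100},{"delta_pos": [-9.8,-0.7,0.1],"yaw": 0,"jaw": 100},{"delta_pos": [-14.5,-1.1,0.1],"yaw": 0,"jaw": 100},{"delta_pos": [-18.8,-1.4,0.1],"yaw": 0,"jaw": 100},{"delta_pos": [-18.8,-1.4,0.1],"yaw": 0,"jaw": 100},{"delta_pos": [-18.8,-1.4,2],"yaw": 0,"jaw": 100},{"delta_pos": [-18.8,-1.4,4],"yaw": 0,"jaw": 100},{"delta_pos": [-18.8,-1.4,4],"yaw": 0,"jaw": 100}]'

```text
clock: 2.9
eef_pos: [561.8, 181.8, 258.7]
tcp_rot: [-3.138, -0.002, 2.369]
contact_force: [-0.5, 0.3, -0.7]
opening: 1.002
grasp_force: 0.0
```

```bash
python3 -c "
from h import *
rel(564.5,179.6,197,2.37)"
```

```text
pose [561.8 181.8 258.7] rot [-3.138e+00 -2.000e-03  2.369e+00] q6 -0.49 F [-0.5  0.3 -0.7] op 1.002 t 2.9
  -> shift cm [-0.36  0.06  6.17] yaw -0.001
```

Emit:
play_rows --steps '[{"delta_pos": [-0.3,0.05,1.5],"yaw": 0,"jaw": 100},{"delta_pos": [-0.3,0.05,3],"yaw": 0,"jaw": 100},{"delta_pos": [-0.3,0.05,4.5],"yaw": 0,"jaw": 100},{"delta_pos": [-0.3,0.05,6.1],"yaw": 0,"jaw": 100},{"delta_pos": [-0.3,0.05,6.1],"yaw": 0,"jaw": 100},{"delta_pos": [-0.3,0.05,6.1],"yaw": 0,"jaw": 40},{"delta_pos": [-0.3,0.05,6.1],"yaw": 0,"jaw": 40},{"delta_pos": [-0.3,0.05,6.1],"yaw": 0,"jaw": 40}]' --grip_force 50

```text
clock: 3.7
eef_pos: [566.6, 180.5, 201.4]
tcp_rot: [3.14, 0.001, 2.369]
contact_force: [-0.5, -2.1, 7.7]
opening: 0.531
grasp_force: 50.4
```

Emit:
play_rows --steps '[{"delta_pos": [0,0,0],"yaw": 0,"jaw": 40},{"delta_pos": [0,0,0],"yaw": 0,"jaw": 40},{"delta_pos": [0,0,0],"yaw": 0,"jaw": 40},{"delta_pos": [0,0,0],"yaw": 0,"jaw": 40},{"delta_pos": [0,0,-1],"yaw": 0,"jaw": 40},{"delta_pos": [0,0,-3],"yaw": 0,"jaw": 40},{"delta_pos": [0,0,-5],"yaw": 0,"jaw": 40},{"delta_pos": [0,0,-8],"yaw": 0,"jaw": 40}]'

```text
clock: 4.5
eef_pos: [565.1, 180.0, 280.2]
tcp_rot: [-3.139, -0.001, 2.369]
contact_force: [0.3, -0.3, -2.0]
opening: 0.533
grasp_force: 51.9
```

```bash
python3 -c "
from h import *
rel(460,40,420,1.90)"
```

```text
pose [565.1 180.  280.2] rot [-3.139e+00 -1.000e-03  2.369e+00] q6 -0.49 F [ 0.3 -0.3 -2. ] op 0.533 t 4.5
  -> shift cm [ -2.24 -17.39 -13.95] yaw 0.469
```

Emit:
play_rows --steps '[{"delta_pos": [0,0,-4],"yaw": 0,"jaw": 40},{"delta_pos": [0,0,-8],"yaw": 0,"jaw": 40},{"delta_pos": [0,-2,-11],"yaw": 0.05,"jaw": 40},{"delta_pos": [-0.5,-5,-12],"yaw": 0.15,"jaw": 40},{"delta_pos": [-1,-8,-12],"yaw": 0.25,"jaw": 40},{"delta_pos": [-1.5,-11.5,-12],"yaw": 0.35,"jaw": 40},{"delta_pos": [-2,-15,-12],"yaw": 0.45,"jaw": 40},{"delta_pos": [-2,-18,-12],"yaw": 0.47,"jaw": 40}]'

```text
clock: 5.3
eef_pos: [453.5, 36.2, 400.6]
tcp_rot: [3.141, 0.0, 1.895]
contact_force: [0.1, -0.7, -2.5]
opening: 0.532
grasp_force: 52.3
```

```bash
python3 -c "
from h import *
rel(397.9,-213.5,400,1.90)"
```

```text
pose [453.5  36.2 400.6] rot [3.141 0.    1.895] q6 -0.25 F [ 0.1 -0.7 -2.5] op 0.532 t 5.3
  -> shift cm [-21.9  -13.22   0.07] yaw -0.005
```

Emit:
play_rows --steps '[{"delta_pos": [-3.5,-2.1,0],"yaw": 0,"jaw": 40},{"delta_pos": [-7.4,-4.4,0],"yaw": 0,"jaw": 40},{"delta_pos": [-11.2,-6.7,0],"yaw": 0,"jaw": 40},{"delta_pos": [-15,-9,0],"yaw": 0,"jaw": 40},{"delta_pos": [-18.6,-11.2,0],"yaw": 0,"jaw": 40},{"delta_pos": [-21,-12.7,0],"yaw": 0,"jaw": 40},{"delta_pos": [-21.9,-13.2,0],"yaw": 0,"jaw": 40},{"delta_pos": [-21.9,-13.2,0],"yaw": 0,"jaw": 40}]'

```text
clock: 6.1
eef_pos: [400.0, -213.1, 400.4]
tcp_rot: [3.141, -0.0, 1.897]
contact_force: [-0.2, 0.4, -2.8]
opening: 0.532
grasp_force: 52.3
```

Emit:
play_rows --steps '[{"delta_pos": [0,0,2],"yaw": 0,"jaw": 40},{"delta_pos": [0,0,5],"yaw": 0,"jaw": 40},{"delta_pos": [0,0,8],"yaw": 0,"jaw": 40},{"delta_pos": [0,0,11],"yaw": 0,"jaw": 40},{"delta_pos": [0,0,13],"yaw": 0,"jaw": 40},{"delta_pos": [0,0,14],"yaw": 0,"jaw": 40},{"delta_pos": [0,0,14.5],"yaw": 0,"jaw": 40},{"delta_pos": [0,0,14.5],"yaw": 0,"jaw": 40}]'

```text
clock: 6.9
eef_pos: [400.7, -211.9, 255.5]
tcp_rot: [3.141, -0.0, 1.899]
contact_force: [-0.6, -0.5, -1.8]
opening: 0.534
grasp_force: 52.3
```

Run:
```python
from h import *
np.set_printoptions(precision=1,suppress=True)
rel(397.9,-213.5,240,1.90)
for n in("top","scene"):
    p,d,C=grab(n,n+"1")
    for t in("squeeze_bottle",):
        for c in vision.cut_out(n,t)[:2]:
            m=c["region"]&(d>0);Q=C[m]; print(n,c["conf"],np.percentile(Q,2,0),np.percentile(Q,98,0))
            if n=="scene":
              for z0,z1 in((75,100),(100,140),(140,180)):
                B=Q[(Q[:,2]>z0)&(Q[:,2]<z1)]; print(z0,B.mean(0),cv2.minAreaRect(B[:,:2].astype(np.float32)))
p=cv2.imread("pics/scene1.png"); cv2.imwrite("pics/c1.png",cv2.resize(p[60:260,240:480],None,fx=3,fy=3))
```

```text
pose [ 400.7 -211.9  255.5] rot [ 3.1 -0.   1.9] q6 -0.82 F [-0.6 -0.5 -1.8] op 0.534 t 6.9
  -> shift cm [-0.1 -0.3  1.6] yaw -0.001
top 0.94 [ 376.5 -204.4   99.8] [ 422.2 -172.2  286.7]
scene 0.81 [ 380.9 -226.4   90.8] [ 426.8 -174.2  287. ]
75 [ 405.4 -186.8   92.5] ((409.94854736328125, -195.05850219726562), (34.31853485107422, 67.96129608154297), 54.622276306152344)
100 [ 407.3 -188.2  120.3] ((411.2637023925781, -196.31729125976562), (31.283946990966797, 68.9476318359375), 49.83445739746094)
140 [ 407.4 -188.9  160.5] ((411.0604248046875, -197.70352172851562), (31.704814910888672, 68.95112609863281), 48.966529846191406)
```

View pics/c1.png

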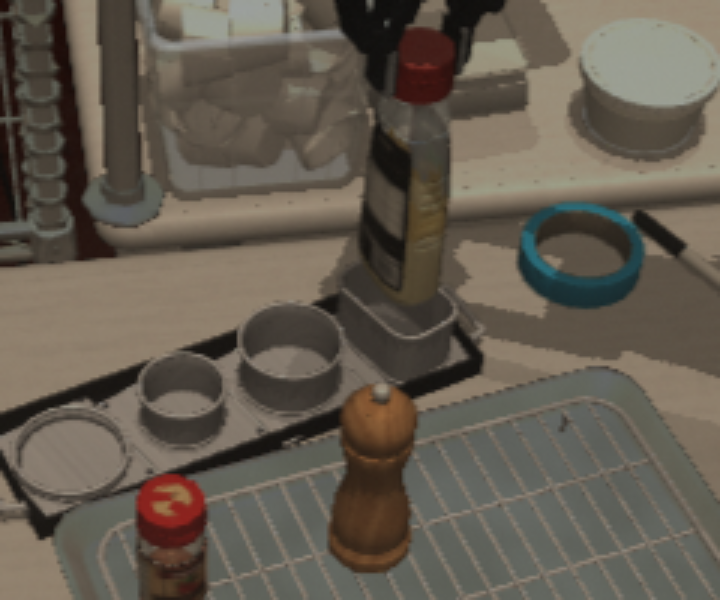

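```bash
cat >> h.py <<'E'
def bottlefit(z0,z1,c0,cams=("top","scene")):
    A=[]
    for n in cams:
        p,d,C=grab(n)
        for c in vision.cut_out(n,"squeeze_bottle")[:1]:
            Q=C[cv2.erode(c["region"].astype(np.uint8),np.ones((3,3)))>0]; A.append(Q[(Q[:,2]>z0)&(Q[:,2]<z1)])
    Q=np.vstack(A); best=None
    def f(q):
        c,s=np.cos(q[2]),np.sin(q[2]); P=Q[:,:2]-q[:2]; a=np.abs(P@[c,s])-6; b=np.abs(P@[-s,c])-21
        return np.hypot(np.maximum(a,0),np.maximum(b,0))+np.minimum(np.maximum(a,b),0)-15
    for a in(0,.5,1,1.5,2,2.5):
        s=least_squares(f,[*c0,a],loss="soft_l1")
        if best is None or s.cost<best.cost: best=s
    return best.x,best.cost/len(Q)
E
python3 - <<'E'
from h import *
for z in((90,125),(125,170)): print(bottlefit(*z,(400,-212)))
E
```

```text
(array([ 400.73780131, -210.27861355,    3.51270956]), np.float64(0.8584517504133955))
(array([ 401.5222736 , -211.10530641,    0.4025521 ]), np.float64(0.8884938792585945))
```

Emit:
play_rows --steps '[{"delta_pos": [-0.12,-0.33,0],"yaw": 0.04,"jaw": 40},{"delta_pos": [-0.12,-0.33,0.5],"yaw": 0.04,"jaw": 40},{"delta_pos": [-0.12,-0.33,1.2],"yaw": 0.04,"jaw": 40},{"delta_pos": [-0.12,-0.33,2],"yaw": 0.04,"jaw": 40},{"delta_pos": [-0.12,-0.33,2.6],"yaw": 0.04,"jaw": 40},{"delta_pos": [-0.12,-0.33,3.2],"yaw": 0.04,"jaw": 40},{"delta_pos": [-0.12,-0.33,3.7],"yaw": 0.04,"jaw": 40},{"delta_pos": [-0.12,-0.33,3.7],"yaw": 0.04,"jaw": 40}]'

```text
clock: 8.3
eef_pos: [397.2, -214.4, 217.5]
tcp_rot: [-3.141, -0.001, 1.859]
contact_force: [-0.2, 0.6, -1.1]
opening: 0.532
grasp_force: 52.4
```

Emit:
play_rows --steps '[{"delta_pos": [0,0,0.6],"yaw": 0,"jaw": 40},{"delta_pos": [0,0,1.2],"yaw": 0,"jaw": 40},{"delta_pos": [0,0,1.8],"yaw": 0,"jaw": 40},{"delta_pos": [0,0,2.4],"yaw": 0,"jaw": 40},{"delta_pos": [0,0,2.9],"yaw": 0,"jaw": 40},{"delta_pos": [0,0,3.3],"yaw": 0,"jaw": 40},{"delta_pos": [0,0,3.5],"yaw": 0,"jaw": 40},{"delta_pos": [0,0,3.5],"yaw": 0,"jaw": 40}]'

```text
clock: 9.1
eef_pos: [397.4, -214.5, 183.0]
tcp_rot: [-3.141, -0.0, 1.859]
contact_force: [1.0, 0.2, -1.9]
opening: 0.531
grasp_force: 52.4
```

Emit:
play_rows --steps '[{"delta_pos": [0,0,0.1],"yaw": 0,"jaw": 40},{"delta_pos": [0,0,0.2],"yaw": 0,"jaw": 40},{"delta_pos": [0,0,0.3],"yaw": 0,"jaw": 40},{"delta_pos": [0,0,0.4],"yaw": 0,"jaw": 40},{"delta_pos": [0,0,0.4],"yaw": 0,"jaw": 40},{"delta_pos": [0,0,0.4],"yaw": 0,"jaw": 40},{"delta_pos": [0,0,0.4],"yaw": 0,"jaw": 40},{"delta_pos": [0,0,0.4],"yaw": 0,"jaw": 40}]'

```text
clock: 9.9
eef_pos: [398.7, -215.6, 182.1]
tcp_rot: [3.14, 0.003, 1.859]
contact_force: [-6.8, 1.1, 27.4]
opening: 0.534
grasp_force: 55.9
```

Emit:
play_rows --steps '[{"delta_pos": [0,0,-0.35],"yaw": 0,"jaw": 40},{"delta_pos": [0,0,-0.35],"yaw": 0,"jaw": 40},{"delta_pos": [0,0,-0.35],"yaw": 0,"jaw": 70},{"delta_pos": [0,0,-0.35],"yaw": 0,"jaw": 100},{"delta_pos": [0,0,-0.35],"yaw": 0,"jaw": 100},{"delta_pos": [0,0,-0.35],"yaw": 0,"jaw": 100},{"delta_pos": [0,0,-0.35],"yaw": 0,"jaw": 100},{"delta_pos": [0,0,-1],"yaw": 0,"jaw": 100}]'

```text
clock: 10.7
eef_pos: [397.0, -214.3, 188.8]
tcp_rot: [-3.14, -0.001, 1.859]
contact_force: [-0.3, 0.4, 1.3]
opening: 1.001
grasp_force: 0.0
```

Emit:
play_rows --steps '[{"delta_pos": [0,0,-1],"yaw": 0,"jaw": 100},{"delta_pos": [0,0,-3],"yaw": 0,"jaw": 100},{"delta_pos": [0,0,-6],"yaw": 0,"jaw": 100},{"delta_pos": [0,0,-9],"yaw": 0,"jaw": 100},{"delta_pos": [2,0,-11],"yaw": 0,"jaw": 100},{"delta_pos": [5,0,-11],"yaw": 0,"jaw": 100},{"delta_pos": [8,0,-11],"yaw": 0,"jaw": 100},{"delta_pos": [8,0,-11],"yaw": 0,"jaw": 100}]'

```text
clock: 11.5
eef_pos: [373.8, -135.7, 300.3]
tcp_rot: [3.141, -0.0, 1.86]
contact_force: [-0.8, 0.3, -0.1]
opening: 1.0
grasp_force: 0.0
```

Run:
```python
from h import *
rel(459.5,-6.4,260,1.9)
p,d,C=grab("scene","scene2"); cv2.imwrite("pics/c2.png",cv2.resize(p[60:260,240:480,::-1],None,fx=3,fy=3))
Q=C[(np.hypot(C[...,0]-398,C[...,1]+213)<40)&(C[...,2]>195)&(C[...,2]<225)]; print(len(Q),mec(Q),np.percentile(Q[:,2],95))
print(bottlefit(70,150,(400,-212),("scene",)))
```

```text
pose [ 373.8 -135.7  300.3] rot [ 3.141 -0.     1.86 ] q6 -0.64 F [-0.8  0.3 -0.1] op 1.000 t 11.5
  -> shift cm [ 9.94 11.9   4.04] yaw -0.04
373 [ 395.72229004 -212.94815063   26.02375412] 213.71199066972798
(array([ 3.98768570e+02, -2.18276977e+02,  3.35706608e-01]), np.float64(1.447217697052916))
```

View pics/c2.png

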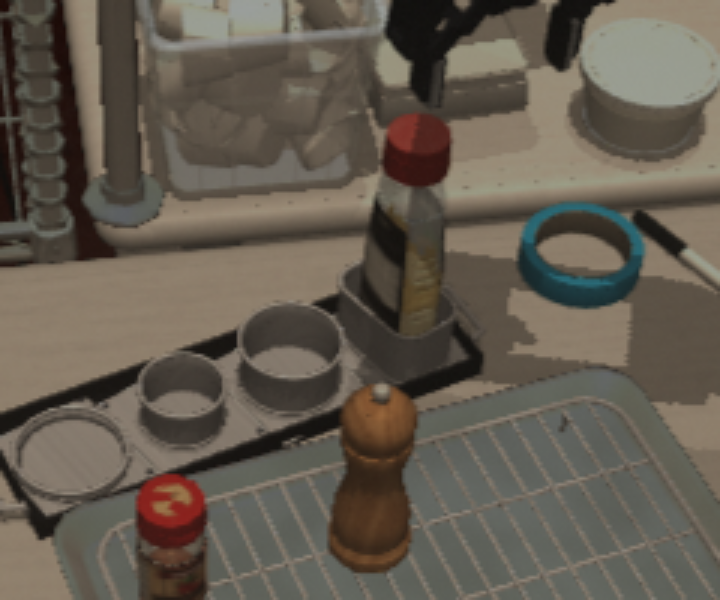

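The bottle stands down in the oblong sleeve, with its cap at crop (417,150). Next is the mill.

Run:
```python
from h import *
for n in("top","scene"):
    p,d,C=grab(n)
    Q=C[(np.hypot(C[...,0]-459,C[...,1]+6)<30)&(C[...,2]>172)]; print(n,len(Q),Q.mean(0),Q[:,2].max())
rel(459.5,-6.3,230,.33)
```

```text
top 328 [458.43540027  -6.38556682 176.03071105] 190.37828602255502
scene 130 [460.73957969  -4.42725032 176.57017396] 188.5701164707815
pose [ 375.2 -138.5  299.6] rot [3.141e+00 1.000e-03 1.858e+00] q6 -0.64 F [ 0.2  0.7 -0.3] op 1.000 t 11.8
  -> shift cm [10.29 11.83  6.96] yaw 1.528
```

Emit:
play_rows --steps '[{"delta_pos": [2,2,0.5],"yaw": 0.14,"jaw": 100},{"delta_pos": [5,5,1],"yaw": 0.28,"jaw": 100},{"delta_pos": [8,9,1.5],"yaw": 0.42,"jaw": 100},{"delta_pos": [9.9,11.9,2],"yaw": 0.56,"jaw": 100},{"delta_pos": [9.9,11.9,3],"yaw": 0.7,"jaw": 100},{"delta_pos": [9.9,11.9,4],"yaw": 0.84,"jaw": 100},{"delta_pos": [9.9,11.9,5],"yaw": 0.98,"jaw": 100},{"delta_pos": [9.9,11.9,6],"yaw": 1.1,"jaw": 100}]'

```text
clock: 12.55
eef_pos: [461.3, -9.6, 238.6]
tcp_rot: [-3.141, 0.001, 0.753]
contact_force: [-0.3, -0.2, 0.3]
opening: 1.001
grasp_force: 0.0
```

Run:
```python
from h import *
rel(459.5,-6.3,220,.33)
```

```text
pose [461.3  -9.6 238.6] rot [-3.141e+00  1.000e-03  7.530e-01] q6 0.79 F [-0.3 -0.2  0.3] op 1.001 t 12.6
  -> shift cm [ 0.1  -0.36  1.86] yaw 0.423
```

Emit:
play_rows --steps '[{"delta_pos": [0.1,-0.3,0.5],"yaw": 0.14,"jaw": 100},{"delta_pos": [0.1,-0.3,1],"yaw": 0.28,"jaw": 100},{"delta_pos": [0.1,-0.3,2],"yaw": 0.42,"jaw": 100},{"delta_pos": [0.1,-0.3,4],"yaw": 0.42,"jaw": 100},{"delta_pos": [0.1,-0.3,6],"yaw": 0.42,"jaw": 100},{"delta_pos": [0.1,-0.3,8],"yaw": 0.42,"jaw": 100},{"delta_pos": [0.1,-0.3,8],"yaw": 0.42,"jaw": 100},{"delta_pos": [0.1,-0.3,8],"yaw": 0.42,"jaw": 100}]'

```text
clock: 13.35
eef_pos: [459.7, -6.7, 159.3]
tcp_rot: [-3.141, 0.001, 0.338]
contact_force: [-0.5, 0.6, 0.5]
opening: 1.001
grasp_force: 0.0
```

Run:
```python
from h import *
rel(459.5,-6,134,.33)
```

```text
pose [459.7  -6.7 159.3] rot [-3.141e+00  1.000e-03  3.380e-01] q6 1.21 F [-0.5  0.6  0.5] op 1.001 t 13.3
  -> shift cm [ 0.01 -0.07  2.53] yaw 0.008
```

Emit:
play_rows --steps '[{"delta_pos": [0,-0.05,1],"yaw": 0,"jaw": 100},{"delta_pos": [0,-0.05,2],"yaw": 0,"jaw": 100},{"delta_pos": [0,-0.05,2.5],"yaw": 0,"jaw": 100},{"delta_pos": [0,-0.05,2.5],"yaw": 0,"jaw": 100},{"delta_pos": [0,-0.05,2.5],"yaw": 0,"jaw": 40},{"delta_pos": [0,-0.05,2.5],"yaw": 0,"jaw": 40},{"delta_pos": [0,-0.05,2.5],"yaw": 0,"jaw": 40},{"delta_pos": [0,-0.05,2.5],"yaw": 0,"jaw": 40}]' --grip_force 50

```text
clock: 14.15
eef_pos: [460.0, -5.7, 135.0]
tcp_rot: [3.141, -0.001, 0.339]
contact_force: [-1.5, 0.5, 4.4]
opening: 0.548
grasp_force: 50.9
```

Emit:
play_rows --steps '[{"delta_pos": [0,0,0],"yaw": 0,"jaw": 40},{"delta_pos": [0,0,0],"yaw": 0,"jaw": 40},{"delta_pos": [0,0,0],"yaw": 0,"jaw": 40},{"delta_pos": [0,0,-1],"yaw": 0,"jaw": 40},{"delta_pos": [0,0,-3],"yaw": 0,"jaw": 40},{"delta_pos": [0,0,-5],"yaw": 0,"jaw": 40},{"delta_pos": [0,0,-7],"yaw": 0,"jaw": 40},{"delta_pos": [0,0,-8],"yaw": 0,"jaw": 40}]'

```text
clock: 14.95
eef_pos: [459.9, -5.8, 216.3]
tcp_rot: [3.141, -0.002, 0.339]
contact_force: [-0.0, -0.7, -1.4]
opening: 0.544
grasp_force: 51.7
```

Run:
```python
from h import *
rel(482.7,-184.5,215,.33)
```

```text
pose [459.9  -5.8 216.3] rot [ 3.141e+00 -2.000e-03  3.390e-01] q6 1.22 F [-0.  -0.7 -1.4] op 0.544 t 14.9
  -> shift cm [-3.79 17.61  0.14] yaw 0.009
```

Emit:
play_rows --steps '[{"delta_pos": [-0.5,2.5,0],"yaw": 0,"jaw": 40},{"delta_pos": [-1.4,6.5,0],"yaw": 0,"jaw": 40},{"delta_pos": [-2.3,10.5,0],"yaw": 0,"jaw": 40},{"delta_pos": [-3.1,14.5,0],"yaw": 0,"jaw": 40},{"delta_pos": [-3.6,16.8,0],"yaw": 0,"jaw": 40},{"delta_pos": [-3.8,17.6,0],"yaw": 0,"jaw": 40},{"delta_pos": [-3.8,17.6,1],"yaw": 0,"jaw": 40},{"delta_pos": [-3.8,17.6,3],"yaw": 0,"jaw": 40}]'

```text
clock: 15.75
eef_pos: [482.4, -183.9, 184.5]
tcp_rot: [3.141, -0.002, 0.338]
contact_force: [-0.3, -0.0, -1.1]
opening: 0.541
grasp_force: 51.9
```

Run:
```python
from h import *
rel(482.7,-184.5,114.5,.33)
```

```text
pose [ 482.4 -183.9  184.5] rot [ 3.141e+00 -2.000e-03  3.380e-01] q6 0.86 F [-0.3 -0.  -1.1] op 0.541 t 15.8
  -> shift cm [-0.01  0.06  7.  ] yaw 0.008
```

Emit:
play_rows --steps '[{"delta_pos": [0,0.05,1],"yaw": 0,"jaw": 40},{"delta_pos": [0,0.05,2.2],"yaw": 0,"jaw": 40},{"delta_pos": [0,0.05,3.4],"yaw": 0,"jaw": 40},{"delta_pos": [0,0.05,4.6],"yaw": 0,"jaw": 40},{"delta_pos": [0,0.05,5.6],"yaw": 0,"jaw": 40},{"delta_pos": [0,0.05,6.4],"yaw": 0,"jaw": 40},{"delta_pos": [0,0.05,6.7],"yaw": 0,"jaw": 40},{"delta_pos": [0,0.05,6.7],"yaw": 0,"jaw": 40}]'

```text
clock: 16.55
eef_pos: [482.0, -184.9, 116.9]
tcp_rot: [-3.141, 0.0, 0.339]
contact_force: [0.4, -0.1, -1.8]
opening: 0.546
grasp_force: 51.9
```

Emit:
play_rows --steps '[{"delta_pos": [0,0,0.1],"yaw": 0,"jaw": 40},{"delta_pos": [0,0,0.2],"yaw": 0,"jaw": 40},{"delta_pos": [0,0,0.3],"yaw": 0,"jaw": 40},{"delta_pos": [0,0,0.4],"yaw": 0,"jaw": 40},{"delta_pos": [0,0,0.4],"yaw": 0,"jaw": 40},{"delta_pos": [0,0,0.4],"yaw": 0,"jaw": 40},{"delta_pos": [0,0,0.4],"yaw": 0,"jaw": 40},{"delta_pos": [0,0,0.4],"yaw": 0,"jaw": 40}]'

```text
clock: 17.35
eef_pos: [483.6, -185.2, 115.8]
tcp_rot: [3.14, -0.003, 0.338]
contact_force: [-3.7, 3.0, 21.2]
opening: 0.544
grasp_force: 53.6
```

Emit:
play_rows --steps '[{"delta_pos": [0,0,-0.3],"yaw": 0,"jaw": 40},{"delta_pos": [0,0,-0.3],"yaw": 0,"jaw": 40},{"delta_pos": [0,0,-0.3],"yaw": 0,"jaw": 70},{"delta_pos": [0,0,-0.3],"yaw": 0,"jaw": 100},{"delta_pos": [0,0,-0.3],"yaw": 0,"jaw": 100},{"delta_pos": [0,0,-0.3],"yaw": 0,"jaw": 100},{"delta_pos": [0,0,-1],"yaw": 0,"jaw": 100},{"delta_pos": [0,0,-3],"yaw": 0,"jaw": 100}]'

```text
clock: 18.15
eef_pos: [481.0, -184.5, 142.4]
tcp_rot: [-3.139, 0.003, 0.339]
contact_force: [-0.7, -0.1, -0.1]
opening: 1.001
grasp_force: 0.0
```

Emit:
play_rows --steps '[{"delta_pos": [0,0,-2],"yaw": 0,"jaw": 100},{"delta_pos": [0,0,-5],"yaw": 0,"jaw": 100},{"delta_pos": [0,0,-7],"yaw": 0,"jaw": 100},{"delta_pos": [2,-2,-8],"yaw": 0,"jaw": 100},{"delta_pos": [5,-5,-8],"yaw": 0,"jaw": 100},{"delta_pos": [8,-8,-8],"yaw": 0,"jaw": 100},{"delta_pos": [11,-11,-8],"yaw": 0,"jaw": 100},{"delta_pos": [14,-13,-8],"yaw": 0,"jaw": 100}]'

```text
clock: 18.95
eef_pos: [571.3, -13.6, 224.0]
tcp_rot: [-3.141, -0.0, 0.339]
contact_force: [-0.6, -0.4, -0.1]
opening: 1.001
grasp_force: 0.0
```

Run:
```python
from h import *
rel(597.5,22.5,170,.33)
```

```text
pose [571.3 -13.6 224. ] rot [-3.141 -0.     0.339] q6 1.20 F [-0.6 -0.4 -0.1] op 1.001 t 18.9
  -> shift cm [ 3.68 -2.53  5.4 ] yaw 0.009
```

Emit:
play_rows --steps '[{"delta_pos": [1.5,-1,1],"yaw": 0,"jaw": 100},{"delta_pos": [3,-2,2],"yaw": 0,"jaw": 100},{"delta_pos": [3.6,-2.5,3.5],"yaw": 0,"jaw": 100},{"delta_pos": [3.6,-2.5,5],"yaw": 0,"jaw": 100},{"delta_pos": [3.6,-2.5,6],"yaw": 0,"jaw": 100},{"delta_pos": [3.6,-2.5,7],"yaw": 0,"jaw": 100},{"delta_pos": [3.6,-2.5,7],"yaw": 0,"jaw": 100},{"delta_pos": [3.6,-2.5,7],"yaw": 0,"jaw": 100}]'

```text
clock: 19.75
eef_pos: [596.5, 19.2, 153.3]
tcp_rot: [3.142, 0.0, 0.338]
contact_force: [0.0, 0.2, 0.2]
opening: 1.002
grasp_force: 0.0
```

Run:
```python
from h import *
p,d,C=grab("scene","scene3"); cv2.imwrite("pics/c3.png",cv2.resize(p[100:300,200:440,::-1],None,fx=3,fy=3))
Q=C[(np.hypot(C[...,0]-482,C[...,1]+184)<30)&(C[...,2]>155)]; print(len(Q),Q.mean(0),Q[:,2].max())
rel(597.5,22.5,101,.33)
```

```text
55 [ 483.3677676  -182.97891075  160.41332805] 168.40644748295233
pose [596.9  19.4 153.7] rot [ 3.141e+00 -1.000e-03  3.380e-01] q6 1.26 F [ 0.6  0.2 -0.7] op 0.996 t 19.8
  -> shift cm [ 0.16 -0.27  5.27] yaw 0.008
```

View pics/c3.png

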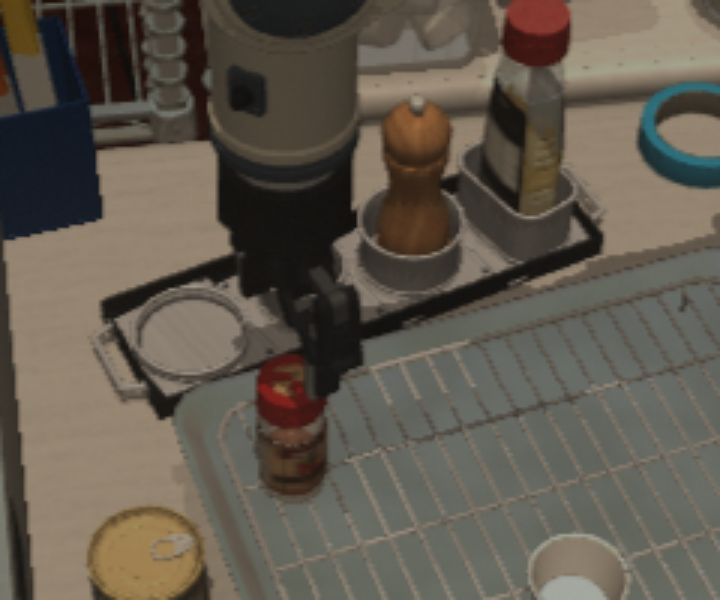

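The mill is in its sleeve (crop 412,205) and upright. The gripper straddles the jar at crop (292,400). I will descend and grip.

Emit:
play_rows --steps '[{"delta_pos": [0.15,-0.3,0.5],"yaw": 0,"jaw": 100},{"delta_pos": [0.15,-0.3,2],"yaw": 0,"jaw": 100},{"delta_pos": [0.15,-0.3,3.5],"yaw": 0,"jaw": 100},{"delta_pos": [0.15,-0.3,5.1],"yaw": 0,"jaw": 100},{"delta_pos": [0.15,-0.3,5.1],"yaw": 0,"jaw": 100},{"delta_pos": [0.15,-0.3,5.1],"yaw": 0,"jaw": 35},{"delta_pos": [0.15,-0.3,5.1],"yaw": 0,"jaw": 35},{"delta_pos": [0.15,-0.3,5.1],"yaw": 0,"jaw": 35}]' --grip_force 45

```text
clock: 20.6
eef_pos: [597.5, 23.1, 102.9]
tcp_rot: [3.141, -0.001, 0.339]
contact_force: [0.3, 0.9, 7.6]
opening: 0.514
grasp_force: 10.4
```

Emit:
play_rows --steps '[{"delta_pos": [0,0,0],"yaw": 0,"jaw": 35},{"delta_pos": [0,0,0],"yaw": 0,"jaw": 35},{"delta_pos": [0,0,0],"yaw": 0,"jaw": 35},{"delta_pos": [0,0,0],"yaw": 0,"jaw": 35},{"delta_pos": [0,0,-1],"yaw": 0,"jaw": 35},{"delta_pos": [0,0,-3],"yaw": 0,"jaw": 35},{"delta_pos": [0,0,-6],"yaw": 0,"jaw": 35},{"delta_pos": [0,0,-8],"yaw": 0,"jaw": 35}]'

```text
clock: 21.4
eef_pos: [597.2, 23.1, 184.3]
tcp_rot: [3.141, -0.001, 0.339]
contact_force: [0.6, 0.0, -1.5]
opening: 0.504
grasp_force: 45.8
```

Run:
```python
from h import *
rel(567.9,-155.5,180,.33)
```

```text
pose [597.2  23.1 184.3] rot [ 3.141e+00 -1.000e-03  3.390e-01] q6 1.27 F [ 0.6  0.  -1.5] op 0.504 t 21.4
  -> shift cm [-8.7  15.87  0.43] yaw 0.009
```

Emit:
play_rows --steps '[{"delta_pos": [-1.5,2.7,0],"yaw": 0,"jaw": 35},{"delta_pos": [-3.5,6.3,0],"yaw": 0,"jaw": 35},{"delta_pos": [-5.5,10,0],"yaw": 0,"jaw": 35},{"delta_pos": [-7.5,13.6,0],"yaw": 0,"jaw": 35},{"delta_pos": [-8.5,15.4,0],"yaw": 0,"jaw": 35},{"delta_pos": [-8.7,15.9,0.5],"yaw": 0,"jaw": 35},{"delta_pos": [-8.7,15.9,2],"yaw": 0,"jaw": 35},{"delta_pos": [-8.7,15.9,3],"yaw": 0,"jaw": 35}]'

```text
clock: 22.2
eef_pos: [567.3, -154.8, 150.7]
tcp_rot: [-3.14, 0.001, 0.339]
contact_force: [-0.3, -0.6, -1.8]
opening: 0.504
grasp_force: 46.0
```

Run:
```python
from h import *
rel(567.9,-155.5,85,.33)
```

```text
pose [ 567.3 -154.8  150.7] rot [-3.14e+00  1.00e-03  3.39e-01] q6 0.96 F [-0.3 -0.6 -1.8] op 0.504 t 22.2
  -> shift cm [0.04 0.1  6.57] yaw 0.009
```

Emit:
play_rows --steps '[{"delta_pos": [0.03,0.08,1],"yaw": 0,"jaw": 35},{"delta_pos": [0.03,0.08,2.2],"yaw": 0,"jaw": 35},{"delta_pos": [0.03,0.08,3.4],"yaw": 0,"jaw": 35},{"delta_pos": [0.03,0.08,4.6],"yaw": 0,"jaw": 35},{"delta_pos": [0.03,0.08,5.6],"yaw": 0,"jaw": 35},{"delta_pos": [0.03,0.08,6.2],"yaw": 0,"jaw": 35},{"delta_pos": [0.03,0.08,6.4],"yaw": 0,"jaw": 35},{"delta_pos": [0.03,0.08,6.4],"yaw": 0,"jaw": 35}]'

```text
clock: 23.0
eef_pos: [568.4, -156.5, 88.1]
tcp_rot: [-3.141, 0.0, 0.339]
contact_force: [0.5, 0.4, -0.7]
opening: 0.502
grasp_force: 46.0
```

Emit:
play_rows --steps '[{"delta_pos": [0,0,0.1],"yaw": 0,"jaw": 35},{"delta_pos": [0,0,0.2],"yaw": 0,"jaw": 35},{"delta_pos": [0,0,0.3],"yaw": 0,"jaw": 35},{"delta_pos": [0,0,0.4],"yaw": 0,"jaw": 35},{"delta_pos": [0,0,0.5],"yaw": 0,"jaw": 35},{"delta_pos": [0,0,0.5],"yaw": 0,"jaw": 35},{"delta_pos": [0,0,0.5],"yaw": 0,"jaw": 35},{"delta_pos": [0,0,0.5],"yaw": 0,"jaw": 35}]'

```text
clock: 23.8
eef_pos: [568.7, -156.4, 83.9]
tcp_rot: [3.141, -0.001, 0.339]
contact_force: [-0.5, 0.3, 5.1]
opening: 0.51
grasp_force: 46.5
```

Emit:
play_rows --steps '[{"delta_pos": [0,0,-0.1],"yaw": 0,"jaw": 35},{"delta_pos": [0,0,-0.1],"yaw": 0,"jaw": 70},{"delta_pos": [0,0,-0.1],"yaw": 0,"jaw": 100},{"delta_pos": [0,0,-0.1],"yaw": 0,"jaw": 100},{"delta_pos": [0,0,-0.1],"yaw": 0,"jaw": 100},{"delta_pos": [0,0,-1],"yaw": 0,"jaw": 100},{"delta_pos": [0,0,-3],"yaw": 0,"jaw": 100},{"delta_pos": [0,0,-5],"yaw": 0,"jaw": 100}]'

```text
clock: 24.6
eef_pos: [568.2, -156.4, 134.1]
tcp_rot: [-3.141, 0.001, 0.339]
contact_force: [-0.4, -0.1, 0.0]
opening: 1.0
grasp_force: 0.0
```

Emit:
play_rows --steps '[{"delta_pos": [0,0,-3],"yaw": 0,"jaw": 100},{"delta_pos": [0,-2,-5],"yaw": 0,"jaw": 100},{"delta_pos": [0,-6,-6],"yaw": 0,"jaw": 100},{"delta_pos": [-0.5,-10,-6],"yaw": 0,"jaw": 100},{"delta_pos": [-1,-14,-6],"yaw": 0,"jaw": 100},{"delta_pos": [-1.5,-18,-6],"yaw": 0,"jaw": 100},{"delta_pos": [-2,-22,-6],"yaw": 0,"jaw": 100},{"delta_pos": [-2.5,-26,-6],"yaw": 0,"jaw": 100}]'

```text
clock: 25.4
eef_pos: [457.7, 81.7, 194.1]
tcp_rot: [3.141, -0.001, 0.338]
contact_force: [0.8, 0.6, 0.5]
opening: 1.0
grasp_force: 0.0
```

Run:
```python
from h import *
p,d,C=grab("scene","scene4"); cv2.imwrite("pics/c4.png",cv2.resize(p[100:300,200:440,::-1],None,fx=3,fy=3))
Q=C[(np.hypot(C[...,0]-568,C[...,1]+155)<35)&(C[...,2]>100)]; print(len(Q),mec(Q),np.percentile(Q[:,2],95))
rel(431.7,148.5,110,.33)
```

```text
330 [ 568.84393311 -156.72198486   24.74462891] 115.87037680992555
pose [454.8  85.4 193.7] rot [-3.139e+00  1.000e-03  3.390e-01] q6 1.41 F [-1.8  2.4  0.1] op 0.998 t 25.4
  -> shift cm [-0.08 -6.7   8.39] yaw 0.009
```

View pics/c4.png

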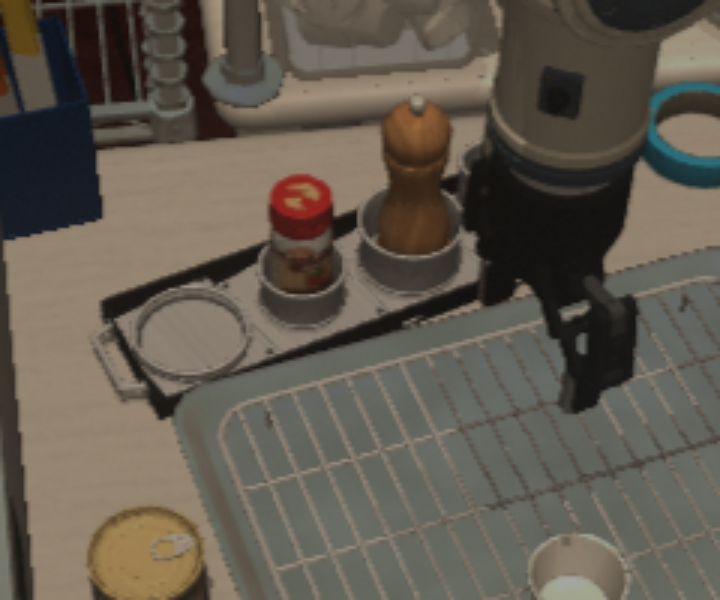

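The jar is in its sleeve (crop 302,250) and upright. Last is the ramekin, at crop (578,570).

Emit:
play_rows --steps '[{"delta_pos": [0,-3,1],"yaw": 0,"jaw": 100},{"delta_pos": [0,-5.5,2],"yaw": 0,"jaw": 100},{"delta_pos": [0,-6.7,4],"yaw": 0,"jaw": 100},{"delta_pos": [0,-6.7,6],"yaw": 0,"jaw": 100},{"delta_pos": [0,-6.7,8],"yaw": 0,"jaw": 100},{"delta_pos": [0,-6.7,9.5],"yaw": 0,"jaw": 100},{"delta_pos": [0,-6.7,9.5],"yaw": 0,"jaw": 100},{"delta_pos": [0,-6.7,9.5],"yaw": 0,"jaw": 100}]'

```text
clock: 26.25
eef_pos: [436.3, 143.7, 98.8]
tcp_rot: [3.142, -0.0, 0.339]
contact_force: [0.0, -0.0, -0.2]
opening: 0.998
grasp_force: 0.0
```

Run:
```python
from h import *
rel(431.7,148.5,36,.33)
```

```text
pose [436.3 143.7  98.8] rot [ 3.142 -0.     0.339] q6 1.55 F [ 0.  -0.  -0.2] op 0.998 t 26.2
  -> shift cm [-0.28 -0.61  6.28] yaw 0.009
```

Emit:
play_rows --steps '[{"delta_pos": [-0.28,-0.6,0],"yaw": 0,"jaw": 100},{"delta_pos": [-0.28,-0.6,1],"yaw": 0,"jaw": 100},{"delta_pos": [-0.28,-0.6,2.5],"yaw": 0,"jaw": 100},{"delta_pos": [-0.28,-0.6,4],"yaw": 0,"jaw": 100},{"delta_pos": [-0.28,-0.6,5.2],"yaw": 0,"jaw": 100},{"delta_pos": [-0.28,-0.6,6.2],"yaw": 0,"jaw": 100},{"delta_pos": [-0.28,-0.6,6.2],"yaw": 0,"jaw": 100},{"delta_pos": [-0.28,-0.6,6.2],"yaw": 0,"jaw": 100}]'

```text
clock: 27.05
eef_pos: [431.5, 148.4, 36.2]
tcp_rot: [3.142, 0.0, 0.339]
contact_force: [-0.2, 0.2, 0.4]
opening: 1.002
grasp_force: 0.0
```

Emit:
play_rows --steps '[{"delta_pos": [0,0,0],"yaw": 0,"jaw": 60},{"delta_pos": [0,0,0],"yaw": 0,"jaw": 60},{"delta_pos": [0,0,0],"yaw": 0,"jaw": 60},{"delta_pos": [0,0,0],"yaw": 0,"jaw": 60},{"delta_pos": [0,0,0],"yaw": 0,"jaw": 60},{"delta_pos": [0,0,0],"yaw": 0,"jaw": 60},{"delta_pos": [0,0,0],"yaw": 0,"jaw": 60},{"delta_pos": [0,0,0],"yaw": 0,"jaw": 60}]' --grip_force 40

```text
clock: 27.85
eef_pos: [432.0, 148.5, 37.3]
tcp_rot: [3.142, -0.001, 0.339]
contact_force: [-2.2, -1.0, 9.2]
opening: 0.728
grasp_force: 41.1
```

Emit:
play_rows --steps '[{"delta_pos": [0,0,-0.5],"yaw": 0,"jaw": 60},{"delta_pos": [0,0,-1.5],"yaw": 0,"jaw": 60},{"delta_pos": [0,0,-3],"yaw": 0,"jaw": 60},{"delta_pos": [0,0,-5],"yaw": 0,"jaw": 60},{"delta_pos": [0,0,-7],"yaw": 0,"jaw": 60},{"delta_pos": [0,0,-9],"yaw": 0,"jaw": 60},{"delta_pos": [0,0,-10],"yaw": 0,"jaw": 60},{"delta_pos": [0,0,-10],"yaw": 0,"jaw": 60}]'

```text
clock: 28.65
eef_pos: [432.4, 148.7, 137.9]
tcp_rot: [3.142, -0.003, 0.339]
contact_force: [0.1, -1.3, -1.0]
opening: 0.725
grasp_force: 43.8
```

Run:
```python
from h import *
rel(653.3,-126.5,160,.33)
p,d,C=grab("scene","scene5"); cv2.imwrite("pics/c5.png",cv2.resize(p[180:340,320:480,::-1],None,fx=3.5,fy=3.5))
```

```text
pose [432.4 148.7 137.9] rot [ 3.142e+00 -3.000e-03  3.390e-01] q6 1.56 F [ 0.1 -1.3 -1. ] op 0.725 t 28.6
  -> shift cm [11.69 33.3  -2.17] yaw 0.009
```

View pics/c5.png

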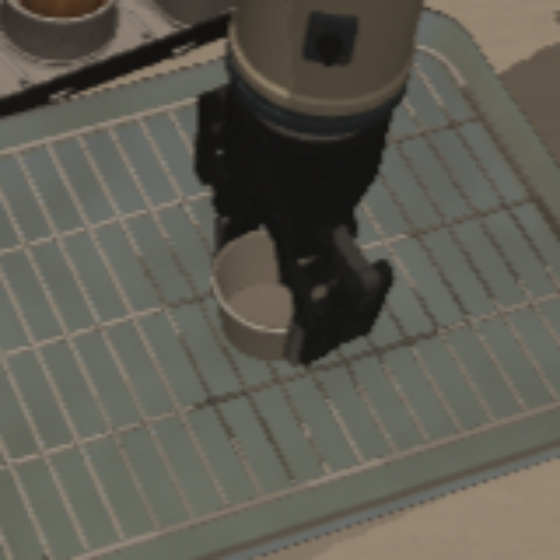

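The ramekin is held level at crop (270,290). I will carry it high to the collar.

Emit:
play_rows --steps '[{"delta_pos": [1,2,-3],"yaw": 0,"jaw": 60},{"delta_pos": [3,5,-5],"yaw": 0,"jaw": 60},{"delta_pos": [5,9,-6],"yaw": 0,"jaw": 60},{"delta_pos": [7,13,-6],"yaw": 0,"jaw": 60},{"delta_pos": [9,17,-6],"yaw": 0,"jaw": 60},{"delta_pos": [11,21,-6],"yaw": 0,"jaw": 60},{"delta_pos": [11.7,25,-6],"yaw": 0,"jaw": 60},{"delta_pos": [11.7,28.5,-6],"yaw": 0,"jaw": 60}]'

```text
clock: 29.5
eef_pos: [637.4, -83.2, 194.3]
tcp_rot: [-3.141, 0.002, 0.339]
contact_force: [1.1, 1.1, -0.8]
opening: 0.727
grasp_force: 44.2
```

Run:
```python
from h import *
rel(653.3,-126.5,80,.33)
```

```text
pose [637.4 -83.2 194.3] rot [-3.141e+00  2.000e-03  3.390e-01] q6 1.10 F [ 1.1  1.1 -0.8] op 0.727 t 29.5
  -> shift cm [ 0.08  4.63 11.43] yaw 0.009
```

Emit:
play_rows --steps '[{"delta_pos": [0.05,1.5,0],"yaw": 0,"jaw": 60},{"delta_pos": [0.05,3.2,1],"yaw": 0,"jaw": 60},{"delta_pos": [0.05,4.4,2.5],"yaw": 0,"jaw": 60},{"delta_pos": [0.05,4.6,5],"yaw": 0,"jaw": 60},{"delta_pos": [0.05,4.6,8],"yaw": 0,"jaw": 60},{"delta_pos": [0.05,4.6,10.5],"yaw": 0,"jaw": 60},{"delta_pos": [0.05,4.6,11.5],"yaw": 0,"jaw": 60},{"delta_pos": [0.05,4.6,11.5],"yaw": 0,"jaw": 60}]'

```text
clock: 30.3
eef_pos: [650.6, -123.9, 78.9]
tcp_rot: [-3.139, 0.004, 0.339]
contact_force: [0.3, -0.5, -0.5]
opening: 0.723
grasp_force: 44.3
```

Run:
```python
from h import *
rel(653.3,-126.5,20,.33)
p,d,C=grab("scene","scene6"); cv2.imwrite("pics/c6.png",cv2.resize(p[130:270,200:360,::-1],None,fx=4,fy=4))
for n in ("scene","top"):
    if n=="top": p,d,C=grab("top")
    Q=C[(np.hypot(C[...,0]-653,C[...,1]+126)<38)&(C[...,2]>100)&(C[...,2]<118)]; print(len(Q),mec(Q),np.percentile(Q[:,2],95))
```

```text
pose [ 650.6 -123.9   78.9] rot [-3.139  0.004  0.339] q6 1.04 F [ 0.3 -0.5 -0.5] op 0.723 t 30.3
  -> shift cm [0.19 0.35 5.89] yaw 0.009
113 [ 659.69329834 -123.1973114    36.67989731] 114.044276739368Traceback (most recent call last):
  File "<stdin>", line 6, in <module>
    return _quantile_unchecked(
        a, q, axis, out, overwrite_input, method, keepdims, weights)
    return _ureduce(a,
                    func=_quantile_ureduce_func,
    ...<5 lines>...
                    overwrite_input=overwrite_input,
                    method=method)
    r = func(a, **kwargs)
    result = _quantile(arr,
                       quantiles=q,
    ...<2 lines>...
                       out=out,
                       weights=wgt)
    slices_having_nans = np.isnan(arr[-1, ...])
                                  ~~~^^^^^^^^^
IndexError: index -1 is out of bounds for axis 0 with size 0
```

View pics/c6.png

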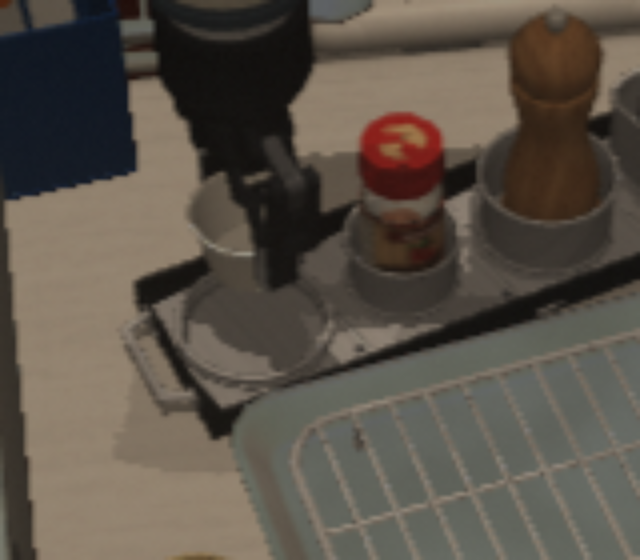

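The ramekin hangs level above the collar (crop 255,325), with the jar and mill undisturbed. I will lower it.

Emit:
play_rows --steps '[{"delta_pos": [0.2,0.3,0.5],"yaw": 0,"jaw": 60},{"delta_pos": [0.2,0.3,1.5],"yaw": 0,"jaw": 60},{"delta_pos": [0.2,0.3,2.8],"yaw": 0,"jaw": 60},{"delta_pos": [0.2,0.3,4],"yaw": 0,"jaw": 60},{"delta_pos": [0.2,0.3,5],"yaw": 0,"jaw": 60},{"delta_pos": [0.2,0.3,5.6],"yaw": 0,"jaw": 60},{"delta_pos": [0.2,0.3,5.7],"yaw": 0,"jaw": 60},{"delta_pos": [0.2,0.3,5.7],"yaw": 0,"jaw": 60}]'

```text
clock: 31.2
eef_pos: [655.2, -126.9, 24.1]
tcp_rot: [-3.141, 0.0, 0.339]
contact_force: [-0.8, 0.1, -1.6]
opening: 0.729
grasp_force: 44.3
```

Emit:
play_rows --steps '[{"delta_pos": [0,0,0.1],"yaw": 0,"jaw": 60},{"delta_pos": [0,0,0.2],"yaw": 0,"jaw": 60},{"delta_pos": [0,0,0.3],"yaw": 0,"jaw": 60},{"delta_pos": [0,0,0.4],"yaw": 0,"jaw": 60},{"delta_pos": [0,0,0.4],"yaw": 0,"jaw": 60},{"delta_pos": [0,0,0.4],"yaw": 0,"jaw": 60},{"delta_pos": [0,0,0.4],"yaw": 0,"jaw": 60},{"delta_pos": [0,0,0.4],"yaw": 0,"jaw": 60}]'

```text
clock: 32.0
eef_pos: [655.2, -126.9, 20.3]
tcp_rot: [3.142, 0.0, 0.339]
contact_force: [-0.1, 0.2, -1.1]
opening: 0.724
grasp_force: 44.3
```

Emit:
play_rows --steps '[{"delta_pos": [0,0,0.1],"yaw": 0,"jaw": 60},{"delta_pos": [0,0,0.2],"yaw": 0,"jaw": 60},{"delta_pos": [0,0,0.3],"yaw": 0,"jaw": 60},{"delta_pos": [0,0,0.35],"yaw": 0,"jaw": 60},{"delta_pos": [0,0,0.35],"yaw": 0,"jaw": 60},{"delta_pos": [0,0,0.35],"yaw": 0,"jaw": 60},{"delta_pos": [0,0,0.35],"yaw": 0,"jaw": 60},{"delta_pos": [0,0,0.35],"yaw": 0,"jaw": 60}]'

```text
clock: 32.8
eef_pos: [655.3, -126.9, 18.2]
tcp_rot: [3.142, -0.0, 0.339]
contact_force: [-4.6, 1.0, 13.4]
opening: 0.722
grasp_force: 45.1
```

Seated at the expected height. I will release and retreat.

Emit:
play_rows --steps '[{"delta_pos": [0,0,-0.15],"yaw": 0,"jaw": 60},{"delta_pos": [0,0,-0.15],"yaw": 0,"jaw": 80},{"delta_pos": [0,0,-0.15],"yaw": 0,"jaw": 100},{"delta_pos": [0,0,-0.15],"yaw": 0,"jaw": 100},{"delta_pos": [0,0,-0.15],"yaw": 0,"jaw": 100},{"delta_pos": [0,0,-0.15],"yaw": 0,"jaw": 100},{"delta_pos": [0,0,-1.5],"yaw": 0,"jaw": 100},{"delta_pos": [0,0,-4],"yaw": 0,"jaw": 100}]'

```text
clock: 33.6
eef_pos: [653.8, -126.6, 56.1]
tcp_rot: [-3.14, 0.003, 0.339]
contact_force: [-0.0, -0.2, 0.1]
opening: 0.999
grasp_force: 0.0
```

Emit:
play_rows --steps '[{"delta_pos": [0,0,-4],"yaw": 0,"jaw": 100},{"delta_pos": [0,0,-8],"yaw": 0,"jaw": 100},{"delta_pos": [0,0,-12],"yaw": 0,"jaw": 100},{"delta_pos": [0,-3,-15],"yaw": 0,"jaw": 100},{"delta_pos": [0,-7,-18],"yaw": 0,"jaw": 100},{"delta_pos": [0,-11,-20],"yaw": 0,"jaw": 100},{"delta_pos": [0,-15,-20],"yaw": 0,"jaw": 100},{"delta_pos": [0,-19,-20],"yaw": 0,"jaw": 100}]'

```text
clock: 34.4
eef_pos: [591.8, 53.6, 259.0]
tcp_rot: [3.141, -0.003, 0.338]
contact_force: [0.0, -0.2, 0.3]
opening: 0.999
grasp_force: 0.0
```

Emit:
play_rows --steps '[{"delta_pos": [-2,-4,0],"yaw": 0,"jaw": 100},{"delta_pos": [-4,-8,0],"yaw": 0,"jaw": 100},{"delta_pos": [-6,-12,0],"yaw": 0,"jaw": 100},{"delta_pos": [-8,-16,0],"yaw": 0,"jaw": 100},{"delta_pos": [-10,-20,0],"yaw": 0,"jaw": 100},{"delta_pos": [-12,-24,0],"yaw": 0,"jaw": 100},{"delta_pos": [-12,-26,0],"yaw": 0,"jaw": 100},{"delta_pos": [-12,-26,0],"yaw": 0,"jaw": 100}]'

```text
clock: 35.2
eef_pos: [391.4, 259.5, 257.9]
tcp_rot: [-3.141, -0.002, 0.342]
contact_force: [0.3, -0.2, -0.0]
opening: 0.997
grasp_force: 0.0
```

Run:
```python
from h import *
np.set_printoptions(precision=1,suppress=True)
rel(600,0,300)
for n in("top","scene"):
    p,d,C=grab(n,n+"7")
    for t,c,R,z0,z1 in [("bottle",(398,-213),35,205,225),("mill knob",(483,-184),25,158,180),("jar",(568,-156),35,106,125),("ramekin",(653,-126),40,42,55)]:
        Q=C[(np.hypot(C[...,0]-c[0],C[...,1]-c[1])<R)&(C[...,2]>z0)&(C[...,2]<z1)]
        if len(Q): 
            q=Q-Q.mean(0); nrm=np.linalg.svd(q,full_matrices=False)[2][2] if len(Q)<3000 else 0
            print(n,t,len(Q),mec(Q),"z",np.percentile(Q[:,2],[50,95]),"n",nrm)
    if n=="top": cv2.imwrite("pics/c7.png",cv2.resize(p[130:370,320:500,::-1],None,fx=2.4,fy=2.4))
    else: cv2.imwrite("pics/c8.png",cv2.resize(p[80:280,200:440,::-1],None,fx=3,fy=3))
```

```text
pose [391.4 259.5 257.9] rot [-3.1 -0.   0.3] q6 1.81 F [ 0.3 -0.2 -0. ] op 0.997 t 35.2
  -> shift cm [11.  31.4 -4.2] yaw 0
top bottle 784 [ 395.2 -212.1   23. ] z [211.8 214.1] n [0. 0. 1.]
top mill knob 60 [ 480.3 -182.5   11.6] z [165.7 168.7] n [-0.2 -0.4 -0.9]
top jar 536 [ 567.3 -155.5   22.1] z [114.  116.7] n [-0.  0.  1.]
top ramekin 217 [ 655.2 -126.5   32.7] z [46.9 49.8] n [-0.  0. -1.]
scene bottle 290 [ 398.1 -215.    26.2] z [210.7 213.5] n [-0. -0. -1.]
scene mill knob 27 [ 483.5 -185.8    6.6] z [164.6 168.2] n [ 0.3 -0.1 -0.9]
scene jar 281 [ 568.  -157.3   24.6] z [112.7 116.2] n [-0.  0.  1.]
scene ramekin 152 [ 656.1 -128.6   35.5] z [45.3 49.6] n [-0. -0.  1.]
```

View pics/c7.png

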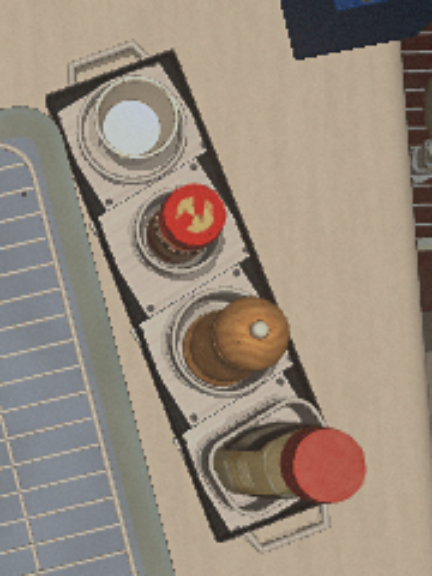

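View pics/c8.png

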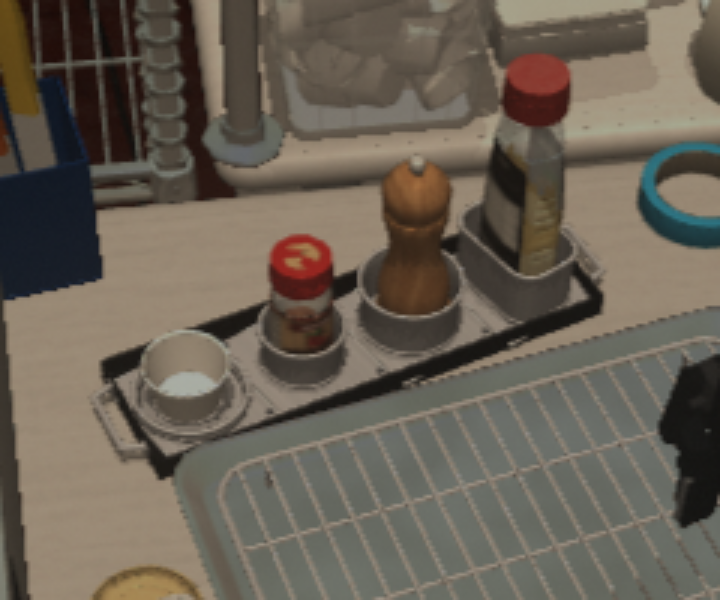

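Both views show all four things upright and level, each down in its own insert. Their heights match the base plates (tops about 212, 168, 114 and 47 mm), and the gripper is clear.

```bash
python3 -c "
from rig import r
print(r.sign_off())"
```

```text
the job is handed in; nothing more can be done
None
```

The squeeze bottle, pepper mill, shaker jar and ramekin each stand upright and fully down in their own inserts in the caddy, moved in the order listed; the tin and tub were left alone, and the job is handed in at about 35 s (no verdict was returned).

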